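# Clear the T-slot test fixture and hang up the clamp dogs

### The arm

A 6-joint arm with a two-finger parallel gripper is mounted at the origin on the work surface. World frame = base frame: x ahead of the robot, y to its left, z up, the work surface at z = 0. Lengths are in m, angles in degrees, forces in N, time in s.
With the tool pointing down it reaches from about 0.3 to 0.75 m from the base axis. Payload 8.5 kg.
Tool frame: the origin (TCP) lies at the very end of the fingers, on their centre line; the grasp point (between the pads) lies 19 mm behind it (grip_depth is the distance from the TCP to the grasp point, in m); z points along the fingers, y is the line along which they close (so a half turn about z gives the same grasp; the last joint's range is limited). The gripper opens to 88 mm and grips with 3 to 60 N. Pads are 18 mm wide; open, the fingers measure 123 mm over their backs; the gripper's body (75 mm by 187 mm) begins 45 mm behind the grasp point.
Start: joints at [54.07, 21.807, 74.336, -0, 83.858, -12.336], TCP at [0.22, 0.504, 0.239] pointing down, gripper open.
Joint ranges: [-178.18, 178.18], [-50.72, 133.34], [12.68, 142.11], [-81.47, 261.47], [9.98, 163.14], [-165.26, 165.26]. Speed limits (degrees/s): [136.94, 136.94, 180, 180, 180, 180].

### API

Orientations are given as a 3x3 rotation matrix whose columns are the frame's x, y, z axes.
In Python, from cell import * gives the robot as it stands. The module is installed in compiled form; this text tells all that it offers. Calls block until the motion is done:
- goto(position, orientation): joint-space move of the TCP to a pose.
- line_to(position, attitude=None, vel=0.15): straight line of the TCP; attitude=None keeps the orientation; vel is the mean speed in m/s.
- move_joints(angles): joint-space move.
- command_gripper(opening, effort=None): finger opening in m; effort is the grip in N (None keeps the last); returns when the fingers have stopped.
- dwell(seconds).
- solve_ik(position, orientation): joint angles nearest the present ones, or None.
- get_obs(): the state.
- capture(name): name is "scene" or "top"; returns (picture, depth): 480x640x3 uint8, blue, green, red; 480x640 float32, m along the optical axis (not along the pixel's ray), 0 where there is no reading.
- camera_info(name): a dict with "K" (3x3 intrinsics, pixels), "R" (3x3) and "t" (3): a world point X has camera coordinates R X + t. Camera axes: x right, y down, z forward; pixel columns grow to the right and rows downward; lengths in m; the calibration is good to about 2 mm. A picture is of the moment at which its call begins. camera_info takes no time and is no camera call.
A pose or a line that the arm cannot do raises MotionError and nothing moves.
- close_job(): hands the job in; it is judged then, once.
The state is a dict: "t": time; "joint_pos": joint angles; "dq": joint speeds; "joint_efforts": joint torques, N m; "eef_pos": TCP position; "orientation": TCP orientation; "wrist_force": force on the tool from outside, world axes, zero at the start; "wrist_torque": the same for the moment, N m; "opening": finger opening in m; "grasp_force": force on a finger pad.
Only numpy, scipy, OpenCV 4.12 (cv2) and the standard library are available. Lean on these libraries where they do the work, as an engineer would, in place of code of your own. Each camera call takes 0.05 s, during which the arm holds its last target. There are 200 camera calls.

### The job

Swing the guard door of the test fixture wide open (about a right angle), slide the clamp dogs that are still in the T-slot out through the doorway and hang every clamp dog, also those standing in the wooden carrier, by its eye on the rack, one dog to a hook. Then shut the guard door again, and leave the meter, the transformer and the screwdriver where they are.

Things in the scene. Friction and masses are not known exactly. Their poses are not given: they have to be found in the camera images.
- dog_a: clamp dog, 83 mm tall, 150 g: plain aluminium frame with a T-foot. Origin: centre of the foot's underside; z up, x along the slot and through the eye. Foot 28 (x) x 20 x 6 mm; neck 9 mm wide up to 15 mm; shoulder 20 x 40 mm from 15 to 27 mm; eye (window) 27 mm wide from 27 to 65 mm; top bar 16 x 40 (y) mm from 65 to 83 mm, gripped across its 40 mm. Starts in the T-slot, captive, free only to slide.
- dog_b: clamp dog just like dog_a, behind it in the T-slot. May be absent.
- dog_e: clamp dog just like dog_a, rearmost in the T-slot. May be absent.
- dog_c: clamp dog just like dog_a. At the start it stands in a pocket of the carrier. May be absent.
- dog_d: clamp dog just like dog_a. At the start it stands in a pocket of the carrier. May be absent.
- dog_a_eye (a point): middle of the underside of the top bar of dog_a (top of its eye), 65 mm above its origin; axes as the dog's
- dog_b_eye (a point): middle of the underside of the top bar of dog_b (top of its eye), 65 mm above its origin; axes as the dog's
- dog_c_eye (a point): middle of the underside of the top bar of dog_c (top of its eye), 65 mm above its origin; axes as the dog's
- dog_d_eye (a point): middle of the underside of the top bar of dog_d (top of its eye), 65 mm above its origin; axes as the dog's
- dog_e_eye (a point): middle of the underside of the top bar of dog_e (top of its eye), 65 mm above its origin; axes as the dog's
- carrier: loose wooden carrier block standing on the bench, 50 (x) x 190 (y) x 30 mm, 0.6 kg, origin under its centre, with two open pockets 50 mm either side of its centre along y, each 32 x 44 mm and 24 mm deep (floor 6 mm above the bench), in which dogs stand upright and lift straight out
- fixture: fixed test fixture, 200 (x) x 174 (y) mm, origin under its centre: base plate with a guard 78 mm high on both sides and at the back (+x), open on top, a hinged door across the front (-x). A T-slot runs along its x axis at y = 0, open at the front end: a dog leaves it only by sliding to -x until its foot is past the end, with the door out of the way.
- slot_end (a point): middle of the T-slot's floor at its open front end, 10 mm above the bench and 98 mm from the fixture's origin along -x; axes as the fixture's. Slot inside 27 mm wide and 8.5 mm high; lips 5 mm thick (top 23.5 mm above the bench) leave a 14 mm gap
- guard_door (a joint): angle of the guard door: 0 shut, up to 1.9 rad as it swings out to the fixture's -x (clockwise seen from above) about an upright hinge at its +y edge; light, stays where it is left. Panel 166 mm wide, 8 mm thick, top 74 mm above the bench.
- door_handle (a point): grip point on the door's handle, an upright round steel bar 14 mm across standing 32 mm in front of the door near its free edge; the bar's top is 122 mm above the bench, this point 110 mm; above 75 mm only the bar is there
- door_hinge (a point): on the door's hinge axis, level with door_handle; the handle lies 148.5 mm from it. With the door shut the handle lies 32 mm along -x and 145 mm along -y of it (fixture's axes)
- rack: fixed storage rack: a cross rail 350 mm wide (y) and 30 mm high on two posts (top 175 mm above the bench), with four steel hooks in a row 90 mm apart that point to its -x (front). A hook is a level round bar 8 mm thick, 65 mm long, its end turned up to 13 mm above the bar's top (177 mm above the bench). Origin: centre of the underside, 35 mm in front of the rail.
- hook0 (a point): seat of the leftmost (+y) hook: on top of its bar, 164 mm above the bench, 27 mm behind the middle of the upturned end, 40 mm in front of the rail; axes as the rack's (hook points to -x). The eye point of a well hung dog lies here, up to 20 mm either way along the bar
- hook1 (a point): seat of the second hook: on top of its bar, 164 mm above the bench, 27 mm behind the middle of the upturned end, 40 mm in front of the rail; axes as the rack's (hook points to -x). The eye point of a well hung dog lies here, up to 20 mm either way along the bar
- hook2 (a point): seat of the third hook: on top of its bar, 164 mm above the bench, 27 mm behind the middle of the upturned end, 40 mm in front of the rail; axes as the rack's (hook points to -x). The eye point of a well hung dog lies here, up to 20 mm either way along the bar
- hook3 (a point): seat of the rightmost (-y) hook: on top of its bar, 164 mm above the bench, 27 mm behind the middle of the upturned end, 40 mm in front of the rail; axes as the rack's (hook points to -x). The eye point of a well hung dog lies here, up to 20 mm either way along the bar
- multimeter: bystander: handheld meter lying on the bench, 160 x 78 x 36 mm, origin under its centre
- transformer: bystander: small transformer, 76 x 90 x 56 mm, origin under its centre
- screwdriver: bystander: screwdriver lying on the bench
Mind the look-alikes: they are no part of the job. Leave any red or turquoise look-alike of the dog_e alone.

How it is judged:
By the outcome, as a careful person would: the job done as asked, in the order asked, and still so for the second after the job is handed in, with the robot touching nothing.
Of dog_b, dog_c, dog_d, dog_e only 2 to 3 are there at a start; the rules pass over those that are not, and their reading is None.
At some moment in a run one of carrier may be knocked a few centimetres aside while the robot is not near it.
It also fails if it takes over 210 s, if anything falls off the work surface, if the arm or the gripper's body presses on something with over 40 N, if the wrist force passes 120 N, or if a joint passes its speed limit or range.

## Working session

There is one attempt and no reset: what is moved stays moved. The work goes in short steps, each a Python script; the robot and the scene stay as the last script left them, time stands still between calls to the robot, and variables do not carry over. Pictures are saved under pics/ and viewed, at most 14 in all, crops included, and the job is handed in when it is done.

```bash
mkdir -p pics; ls
python3 - <<'E'
from cell import *
import cv2,numpy as np
for n in("scene","top"):
    p,d=capture(n); cv2.imwrite(f"pics/{n}0.png",p); np.save(f"pics/{n}0.npy",d)
    c=camera_info(n); print(n,c["K"],c["R"],c["t"],-np.array(c["R"]).T@c["t"],(d>0).mean())
print(get_obs())
E
```

```text
pics
scene [[440.02700762   0.         322.78481552]
 [  0.         440.02700762 241.64087811]
 [  0.           0.           1.        ]] [[ 3.21236643e-01  9.46998934e-01  1.94486665e-04]
 [ 8.01866615e-01 -2.71896253e-01 -5.32054847e-01]
 [-5.03802493e-01  1.71071465e-01 -8.46709869e-01]] [-0.09070354 -0.47176032  1.33820233] [ 1.08161582 -0.27130194  0.8820844 ] 0.996181640625
top [[614.2455069    0.         315.61484741]
 [  0.         614.2455069  235.66208477]
 [  0.           0.           1.        ]] [[ 7.25132290e-04 -9.99885947e-01 -1.50853341e-02]
 [-9.90472482e-01  1.35924360e-03 -1.37704086e-01]
 [ 1.37708886e-01  1.50414620e-02 -9.90358530e-01]] [-0.10217835  0.61357481  1.33269301] [ 0.42427939 -0.12304635  1.40279426] 0.9959830729166667
{'t': 0.1, 'joint_pos': array([ 5.40698758e+01,  2.18391631e+01,  7.43761145e+01,  7.15861134e-04,
        8.38567053e+01, -1.23370238e+01]), 'dq': array([-0.11434089,  0.03837961, -0.17028889, -0.07230208, -0.02117417,
       -0.08176955]), 'joint_efforts': array([ 4.25674210e-03, -4.38651645e+01, -2.24912971e+01,  7.15009379e-02,
        3.42194794e-02, -8.50144079e-05]), 'eef_pos': array([0.22000852, 0.50383818, 0.23820574]), 'orientation': array([[-9.16410290e-01,  4.00239455e-01, -7.47276124e-04],
       [ 4.00240055e-01,  9.16409777e-01, -1.01000984e-03],
       [ 2.80565356e-04, -1.22467325e-03, -9.99999211e-01]]), 'wrist_force': array([ 0.2951682 , -0.21553024, -1.12879299]), 'wrist_torque': array([-0.02960872,  0.01094196,  0.0133127 ]), 'grasp_force': 0.0, 'opening': 0.08797459249705648}
```

View pics/scene0.png

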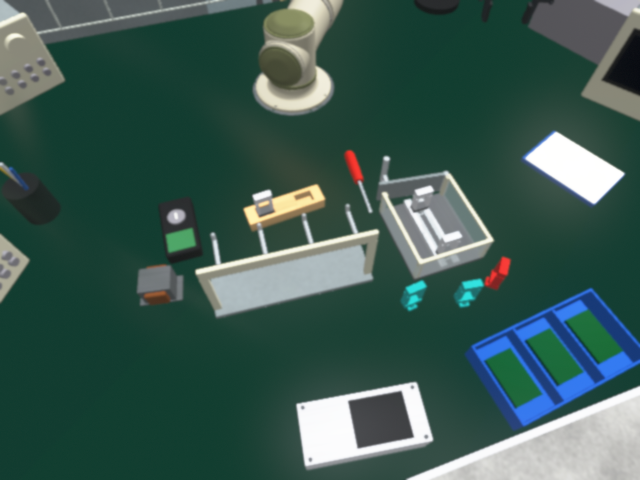

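View pics/top0.png

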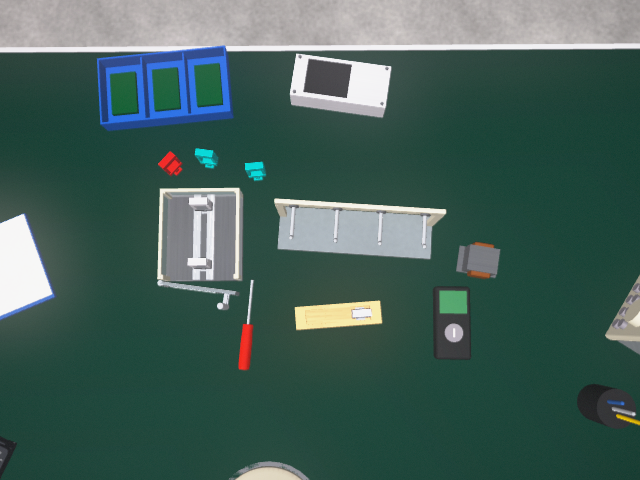

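```bash
cat > h.py <<'E'
from cell import *
import cv2,numpy as np
def back(n,d,uv):
    c=camera_info(n); K,R,t=map(np.array,(c["K"],c["R"],c["t"]))
    uv=np.atleast_2d(np.array(uv,float)); z=d[uv[:,1].round().astype(int),uv[:,0].round().astype(int)]
    pc=np.c_[(uv-K[:2,2])/K[0,0],np.ones(len(uv))]*z[:,None]
    return (pc-t)@R
def cloud(n,d):
    v,u=np.mgrid[:480,:640]; return back(n,d,np.c_[u.ravel(),v.ravel()]).reshape(480,640,3)
def plane(n,uv,h):
    c=camera_info(n); K,R,t=map(np.array,(c["K"],c["R"],c["t"]))
    uv=np.atleast_2d(np.array(uv,float)); r=np.c_[(uv-K[:2,2])/K[0,0],np.ones(len(uv))]@R; o=-R.T@t
    return o+r*((h-o[2])/r[:,2])[:,None]
def proj(n,X):
    c=camera_info(n); p=(np.atleast_2d(X)@np.array(c["R"]).T+c["t"])@np.array(c["K"]).T
    return p[:,:2]/p[:,2:]
E
python3 - <<'E'
from h import *
p=cv2.imread("pics/top0.png"); d=np.load("pics/top0.npy")
a=cv2.resize(p[180:380,150:410],None,fx=3,fy=3,interpolation=cv2.INTER_CUBIC); cv2.imwrite("pics/top0c.png",a)
P=cloud("top",d); np.set_printoptions(precision=4,suppress=True)
# height clusters
z=P[...,2]
def rect(name,m,box):
    x0,y0,x1,y1=box; mm=np.zeros_like(m); mm[y0:y1,x0:x1]=m[y0:y1,x0:x1]
    q=P[mm][:,:2].astype(np.float32); 
    if len(q)<3: print(name,"none");return
    r=cv2.minAreaRect(q); print(name,len(q),"mean",P[mm].mean(0),"rect",r)
rect("fixture walls",(z>.070)&(z<.083),(150,180,250,282))
rect("frontdog",(z>.083)&(z<.11),(180,245,225,280))
rect("reardog",(z>.083)&(z<.11),(180,190,225,215))
rect("door",(z>.06)&(z<.08),(150,278,245,300))
rect("handle",(z>.10)&(z<.13),(205,280,245,315))
rect("rail",(z>.165)&(z<.185),(265,190,455,222))
rect("hooks",(z>.15)&(z<.185),(265,217,455,255))
rect("carrier",(z>.022)&(z<.035),(285,290,395,340))
rect("cdog",(z>.075)&(z<.1),(285,290,395,340))
rect("cstuff",(z>.04),(285,290,340,340))
for u in range(288,390,6): print(u,z[305:325:4,u])
E
```

```text
fixture walls 990 mean [0.639  0.1575 0.0768] rect ((0.6134890913963318, 0.1543470025062561), (0.20564980804920197, 0.17810970544815063), 0.42584455013275146)
frontdog 144 mean [0.5511 0.1524 0.0918] rect ((0.5511981844902039, 0.15177981555461884), (0.015190193429589272, 0.03951554745435715), 0.6508927941322327)
reardog 151 mean [0.6841 0.1538 0.0915] rect ((0.6844187378883362, 0.15373368561267853), (0.04005904495716095, 0.01743203215301037), 88.92581176757812)
door 367 mean [0.4959 0.1528 0.0723] rect ((0.49427229166030884, 0.15455955266952515), (0.17680871486663818, 0.045731402933597565), 89.91136932373047)
handle 44 mean [0.4565 0.0946 0.1193] rect ((0.4571608304977417, 0.09520633518695831), (0.01248942967504263, 0.012380311265587807), 88.47388458251953)
rail 1019 mean [ 0.6555 -0.1916  0.1727] rect ((0.6410707831382751, -0.1921873539686203), (0.3484768271446228, 0.0456855408847332), 86.72883605957031)
hooks 421 mean [ 0.608  -0.2025  0.1638] rect ((0.6078251600265503, -0.19028213620185852), (0.2784236967563629, 0.06368261575698853), 88.08568572998047)
carrier 1348 mean [ 0.4385 -
[... 415 characters left out ...]
09  0.0022 -0.0005]
294 [-0.0042 -0.0058 -0.0006 -0.0025 -0.0009]
300 [-0.001   0.0305  0.0295  0.0305  0.0341]
306 [-0.0079  0.0291  0.0081  0.0039  0.0075]
312 [-0.0005  0.0307  0.0028  0.005   0.0056]
318 [0.0317 0.0045 0.0059 0.0065 0.0069]
324 [0.0317 0.0047 0.0005 0.0054 0.0057]
330 [0.0264 0.029  0.0253 0.0281 0.029 ]
336 [0.026  0.0357 0.0277 0.0312 0.0291]
342 [0.0275 0.0291 0.0285 0.0273 0.0287]
348 [0.0277 0.0295 0.0308 0.0255 0.0272]
354 [0.0254 0.0368 0.0883 0.0329 0.0296]
360 [0.028  0.0947 0.0887 0.0373 0.0294]
366 [0.0329 0.0934 0.0878 0.0016 0.0291]
372 [0.0263 0.025  0.0252 0.028  0.0338]
378 [0.0287 0.0281 0.0292 0.0299 0.0252]
384 [ 0.0061 -0.0025  0.0024 -0.002   0.0003]
```

View pics/top0c.png

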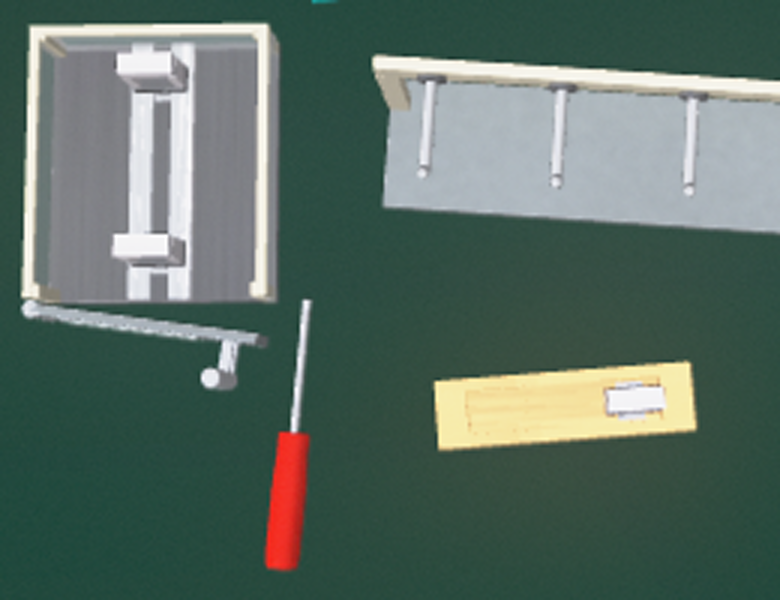

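Top view: candidates are the white dogs in the slot at (200,264) and (201,202) and the one in the carrier at (361,313). The look-alikes, which I'll leave alone, are red at (170,163) and turquoise at (206,158) and (255,170). The crop confirms three plain dogs, an empty left pocket and a door slightly ajar, with its hinge at about (160,283) and handle at about (221,306).

Run:
```python
from h import *
np.set_printoptions(precision=4,suppress=True)
p=cv2.imread("pics/top0.png"); d=np.load("pics/top0.npy"); P=cloud("top",d); z=P[...,2]
# fixture yaw: line fits to the outer/inner side walls tops
for nm,bx in(("L",(155,195,170,272)),("R",(232,195,250,272)),("back",(170,183,232,197))):
    m=np.zeros_like(z,bool); m[bx[1]:bx[3],bx[0]:bx[2]]=1; m&=(abs(z-.077)<.006)
    q=P[m][:,:2].astype(np.float32); l=cv2.fitLine(q,cv2.DIST_HUBER,0,.01,.01).ravel(); print(nm,l,q.mean(0))
print("hinge px->",plane("top",[[160,283.3],[159.5,282.5]],.074))
m=(z>.108)&(z<.13); m[:280]=0;m[315:]=0;m[:,:205]=0;m[:,245:]=0
vu=np.argwhere(m); print("handle px",vu.mean(0)[::-1],plane("top",vu.mean(0)[::-1],.122))
# bar top px brightness blob at handle
for t,g in (("front",(185,252,222,275)),("rear",(185,192,225,212)),("cdog",(345,300,378,325))):
    x0,y0,x1,y1=g; h=.093 if t!="cdog" else .089
    m=np.zeros_like(z,bool); m[y0:y1,x0:x1]=1; m&=(abs(z-h)<.012)&(p.min(2)>215)
    vu=np.argwhere(m)[:,::-1]; q=plane("top",vu,h); print(t,len(q),cv2.minAreaRect(q[:,:2].astype(np.float32)),q.mean(0))
m=(z>.168)&(z<.19); m[:215]=0; m[:,:265]=0; m[255:]=0; m[:,455:]=0
n,lab,st,c=cv2.connectedComponentsWithStats(m.astype(np.uint8))
for i in range(1,n):
    if st[i,4]>4: print("tip",st[i],c[i],plane("top",c[i],.177))
m=(abs(z-.175)<.008); m[222:]=0; m[:190]=0; m[:,:265]=0;m[:,455:]=0
q=P[m][:,:2].astype(np.float32); print("rail",cv2.fitLine(q,cv2.DIST_HUBER,0,.01,.01).ravel())
m=(abs(z-.162)<.01); m[:222]=0; m[255:]=0; m[:,:265]=0; m[:,455:]=0
n,lab,st,c=cv2.connectedComponentsWithStats(m.astype(np.uint8))
for i in range(1,n):
    if st[i,4]>15:
        vu=np.argwhere(lab==i)[:,::-1]; q=plane("top",vu,.164)[:,:2].astype(np.float32); print("hook",st[i],cv2.fitLine(q,2,0,.01,.01).ravel(),q.min(0),q.max(0))
```

```text
L [0.9999 0.0112 0.6152 0.2377] [0.6152 0.2377]
R [0.9999 0.0112 0.6287 0.069 ] [0.6138 0.069 ]
back [ 0.0121 -0.9999  0.7118  0.1743] [0.7121 0.1543]
hinge px-> [[0.5052 0.2347 0.074 ]
 [0.5069 0.2358 0.074 ]]
handle px [220.     305.4103] [[0.4563 0.095  0.122 ]]
front 125 ((0.5518346428871155, 0.15260998904705048), (0.03697780519723892, 0.012935382314026356), 89.96153259277344) [0.5518 0.1526 0.093 ]
rear 124 ((0.684253454208374, 0.15406765043735504), (0.015516198240220547, 0.03712707757949829), 1.4534833431243896) [0.6844 0.1541 0.093 ]
cdog 134 ((0.4423401653766632, -0.20154912769794464), (0.01472996361553669, 0.038201697170734406), 0.034526318311691284) [ 0.4423 -0.2011  0.089 ]
tip [289 235   4   5  16] [290.5 237. ] [[ 0.5921 -0.0538  0.177 ]]
tip [334 238   3   5  12] [334.9167 239.8333] [[ 0.5862 -0.1433  0.177 ]]
tip [378 241   4   4  14] [379.5    242.7143] [[ 0.5802 -0.2328  0.177 ]]
tip [423 244   4   4  14] [424.2857 245.5   ] [[ 0.5745 -0.3224  0.177 ]]
rail [ 0.0661  0.9978  0.6562 -0.1931]
hook [290 222   5  15  56] [ 0.999  -0.0454  0.6109 -0.0554] [ 0.5959 -0.06  ] [ 0.6248 -0.0519]
hook [334 222   5  17  64] [ 0.9996 -0.0298  0.6082 -0.145 ] [ 0.5917 -0.1499] [ 0.6246 -0.1416]
hook [378 222   5  21  80] [ 0.9985 -0.0549  0.6045 -0.2346] [ 0.5834 -0.2396] [ 0.6245 -0.2309]
hook [422 222   5  26  93] [ 0.9959 -0.0901  0.601  -0.324 ] [ 0.573  -0.3291] [ 0.6243 -0.3198]
```

```bash
cat >> h.py <<'E'
np.set_printoptions(precision=4,suppress=True)
def R_(deg):
    a=np.radians(deg); c,s=np.cos(a),np.sin(a)
    return np.array([[-c,-s,0],[-s,c,0],[0,0,-1.]])
def best(pos,deg):
    """orientation (of the two half-turn twins) whose IK is nearest the present joints"""
    q0=get_obs()["joint_pos"]; o=[]
    for k in(0,180):
        q=solve_ik(pos,R_(deg+k))
        if q is not None: o.append((np.abs(np.array(q)-q0).max(),deg+k))
    return min(o)[1] if o else None
HINGE=np.array([.506,.235]); FY=0.64
def handle(phi):
    a=np.radians(FY-phi); c,s=np.cos(a),np.sin(a)
    return HINGE+np.array([[c,-s],[s,c]])@[-.032,-.145]
def tyaw(phi): # tool yaw with fingers closing along the handle's path
    v=handle(phi)-HINGE; return np.degrees(np.arctan2(v[1],v[0]))
def st(msg=""):
    o=get_obs(); print(msg,round(o["t"],1),o["eef_pos"],"op",round(o["opening"],4),"gf",round(float(o["grasp_force"]),1),"F",o["wrist_force"].round(1)); return o
def swing(p0,p1,k,z=.091,step=6,vel=.12):
    for p in np.linspace(p0,p1,int(abs(p1-p0)/step)+2)[1:]:
        line_to([*handle(p),z],R_(tyaw(p)+k),vel=vel)
E
python3 - <<'E'
from h import *
print(handle(7.7),handle(90),tyaw(7.7),tyaw(90))
for k in(0,180):
    for p in(7.7,45,90): print(k,p,solve_ik([*handle(p),.091],R_(tyaw(p)+k)),solve_ik([*handle(p),.2],R_(tyaw(p)+k)) is not None)
for x,y,z,w in((.684,.154,.065,FY),(.47,.152,.065,FY),(.47,.152,.2,FY),(.442,-.201,.06,0),(.54,-.05,.176,-3.75),(.62,-.0556,.154,-3.75),(.61,-.235,.176,-3.75)):
    print(x,y,solve_ik([x,y,z],R_(w)),solve_ik([x,y,z],R_(w+180)))
E
```

```text
[0.4564 0.095 ] [0.3607 0.2654] -109.5051031967319 168.1948968032681
0 7.7 [-2.8362 23.7892 99.9501 -0.     56.2607 16.6689] True
0 45 [  5.3414  19.4671 108.0736  -0.      52.4594  62.1465] True
0 90 [ 21.1335  22.3347 102.7278  -0.      54.9374 122.9386] True
180 7.7 [  -2.8362   23.7892   99.9501   -0.       56.2607 -163.3311] True
180 45 [   5.3414   19.4671  108.0736   -0.       52.4594 -117.8535] True
180 90 [ 21.1335  22.3347 102.7278  -0.      54.9374 -57.0614] True
0.684 0.154 [  3.0407  45.1889  60.414   -0.      74.3971 -87.5993] [ 3.0407 45.1889 60.414  -0.     74.3971 92.4007]
0.47 0.152 [  4.1606  28.2888  97.3168  -0.      54.3944 -86.4794] [ 4.1606 28.2888 97.3168 -0.     54.3944 93.5206]
0.47 0.152 [  4.1606  18.184   86.8195  -0.      74.9965 -86.4794] [ 4.1606 18.184  86.8195 -0.     74.9965 93.5206]
0.442 -0.201 [ -38.4578   28.1396   98.9301   -0.       52.9303 -128.4578] [-38.4578  28.1396  98.9301  -0.      52.9303  51.5422]
0.54 -0.05 [ -17.8034   24.1378   81.5771   -0.       74.2851 -104.0534] [-17.8034  24.1378  81.5771  -0.      74.2851  75.9466]
0.62 -0.0556 [ -16.0048   32.8667   69.7533   -0.       77.3801 -102.2548] [-16.0048  32.8667  69.7533  -0.      77.3801  77.7452]
0.61 -0.235 [ -31.4239   34.8926   62.0366   -0.       83.0708 -117.6739] [-31.4239  34.8926  62.0366  -0.      83.0708  62.3261]
```

Run:
```python
from h import *
p=7.7
command_gripper(.05)
goto([*handle(p),.2],R_(tyaw(p)))
line_to([*handle(p),.091],vel=.15)
command_gripper(.0,8); st("grip")
swing(p,90,0); st("open")
command_gripper(.05); line_to([*handle(90),.22],vel=.25); st()
pic,d=capture("top"); cv2.imwrite("pics/t1.png",cv2.resize(pic[170:390,130:430],None,fx=2.5,fy=2.5));
```

```text
grip 4.0 [0.4565 0.095  0.0911] op 0.0134 gf 8.0 F [ 0.7 -0.3  1.2]
open 7.9 [0.3626 0.2655 0.0911] op 0.0135 gf 8.0 F [ 6.3 -0.3 -1.4]
 9.2 [0.3601 0.2652 0.2189] op 0.0499 gf 0.0 F [ 1.3 -0.5  0.1]
```

View pics/t1.png

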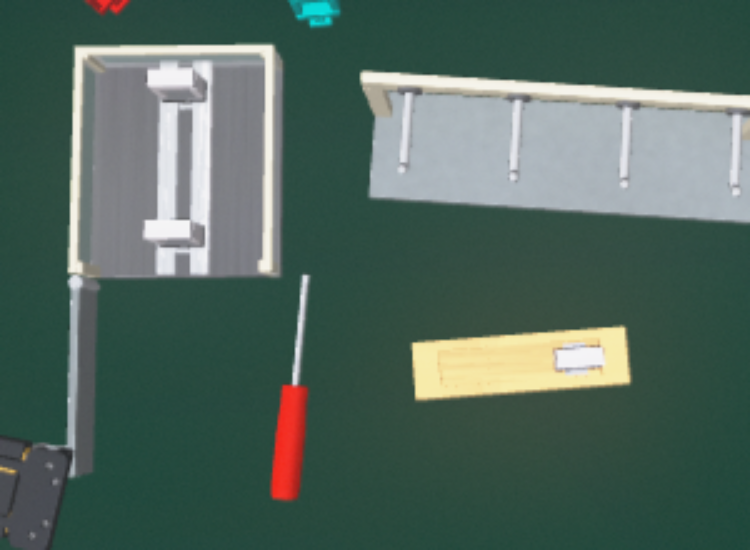

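The door stands at about a right angle (panel from (75,280) to (78,470) in this crop) and nothing else has moved. Next is dog_a.

```bash
cat >> h.py <<'E'
TIPS=np.array([[.5921,-.0538],[.5862,-.1433],[.5802,-.2328],[.5745,-.3224]]); RY=-3.75
RX=np.array([np.cos(np.radians(RY)),np.sin(np.radians(RY))])
def pull(x,y,z=.065):
    """grip the slot dog whose bar is at x,y and slide it out"""
    k=best([x,y,z],FY); command_gripper(.06)
    o=get_obs()["eef_pos"]; line_to([o[0],o[1],.24],vel=.25)
    goto([x,y,.20],R_(k)); line_to([x,y,z],vel=.15); command_gripper(0,30); st("gripped")
    xe=.455; line_to([xe,y-(x-xe)*np.tan(np.radians(FY)),z],vel=.10); st("slid")
    line_to([xe,get_obs()["eef_pos"][1],.27],vel=.2); st("up"); return k
def hang(i,k,dz=.010):
    """dz: eye height minus TCP height in the grip"""
    tip=TIPS[i]; a=tip-.065*RX; b=tip+.027*RX; kk=RY+(k-FY if abs(k)<90 or abs(k-180)<90 else 0)
    kk=best([*a,.25],RY); 
    goto([*a,.25],R_(kk)); line_to([*a,.186-dz],vel=.15); line_to([*b,.186-dz],vel=.1); st("over")
    line_to([*b,.1638-dz],vel=.05); st("down")
E
python3 - <<'E'
from h import *
k=pull(.5518,.1526)
pic,d=capture("scene"); cv2.imwrite("pics/s2.png",cv2.resize(pic[100:300,200:500],None,fx=2.5,fy=2.5))
print(k)
E
```

```text
gripped 12.3 [0.552  0.1526 0.0654] op 0.0397 gf 29.9 F [-0.2 -0.6  3.8]
slid 13.4 [0.4555 0.1515 0.065 ] op 0.0008 gf 0.0 F [-0.2 -0.1 -0. ]
up 14.6 [0.4547 0.1515 0.269 ] op 0.0002 gf 0.0 F [ 0.7 -0.   1. ]
180.64
```

View pics/s2.png

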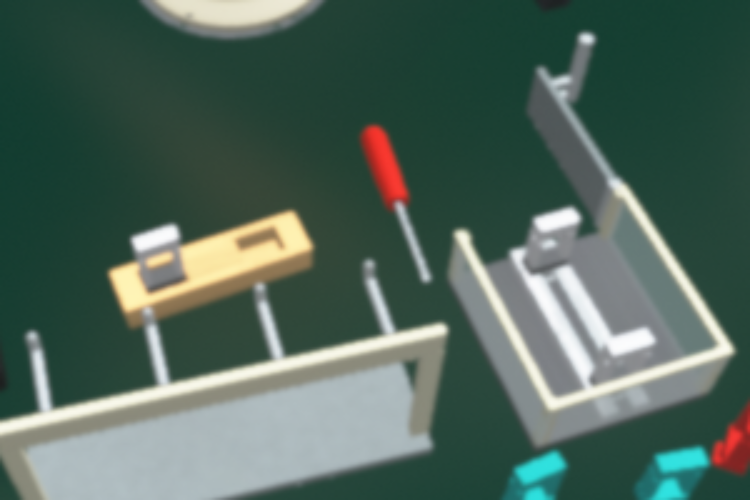

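The grip slipped. In this crop the front dog is still in the slot at about (555,235), shifted a little, so pulling from the top bar makes it tilt and bind. I'll measure it again and grip its frame lower down.

```bash
cat >> h.py <<'E'
def bars(n="top",h=.093,box=(180,185,225,330),show=True):
    p,d=capture(n); P=cloud(n,d); z=P[...,2]; x0,y0,x1,y1=box
    m=np.zeros(z.shape,np.uint8); m[y0:y1,x0:x1]=1; m&=((abs(z-h)<.008)&(p.min(2)>200)).astype(np.uint8)
    k,lab,s,c=cv2.connectedComponentsWithStats(m); out=[]
    for i in range(1,k):
        if s[i,4]>40:
            q=plane(n,np.argwhere(lab==i)[:,::-1],h)[:,:2]; r=cv2.minAreaRect(q.astype(np.float32))
            out.append(q.mean(0)); show and print(s[i,4],q.mean(0),r,"z",np.median(P[lab==i][:,2]))
    return out
E
python3 - <<'E'
from h import *
o=get_obs()["eef_pos"]; goto([.36,.2,.3],get_obs()["orientation"])
bars()
pic,d=capture("top"); cv2.imwrite("pics/t3.png",cv2.resize(pic[185:300,150:260],None,fx=5,fy=5,interpolation=cv2.INTER_CUBIC))
E
```

```text
136 [0.6839 0.1534] ((0.6840434074401855, 0.15403182804584503), (0.037507276982069016, 0.015509188175201416), 89.87562561035156) z 0.09243090430022545
125 [0.5433 0.1524] ((0.543220579624176, 0.15237297117710114), (0.03694268688559532, 0.012912115082144737), 89.96737670898438) z 0.09228881477206442
```

View pics/t3.png

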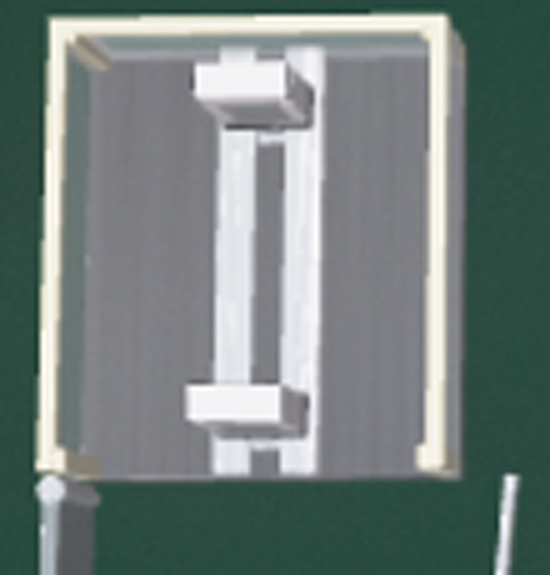

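Run:
```python
from h import *
print("slot centre",plane("top",[[203.6,238],[203.8,232]],.0235))
x,y=.5433,.1524; z=.036
k=best([x,y,z],FY); command_gripper(.06)
goto([x,y,.20],R_(k)); line_to([x,y,z],vel=.15); command_gripper(0,50); st("gripped")
for i in range(10):
    x-=.009; y-=.0001; line_to([x,y,z],vel=.04); o=st()
    if o["opening"]<.037: print("slipped"); break
```

```text
slot centre [[0.6111 0.1525 0.0235]
 [0.6248 0.1524 0.0235]]
gripped 18.8 [0.5435 0.1524 0.0364] op 0.0393 gf 50.0 F [0.2 0.1 3.1]
 19.1 [0.534  0.1523 0.0363] op 0.0398 gf 50.0 F [-0.1 -1.2  7.2]
 19.5 [0.5249 0.1522 0.0363] op 0.0396 gf 50.0 F [ 0.4 -0.2  6.7]
 19.9 [0.5156 0.1522 0.0363] op 0.0393 gf 50.0 F [0.7 0.2 7. ]
 20.3 [0.5064 0.152  0.0363] op 0.0397 gf 50.0 F [1.6 0.2 7.8]
 20.6 [0.4969 0.1519 0.0354] op 0.0394 gf 50.0 F [ 0.1 -0.1 -1.8]
 21.0 [0.4891 0.1518 0.036 ] op 0.0396 gf 50.0 F [ 0.6  0.3 -1.3]
 21.4 [0.4801 0.1517 0.036 ] op 0.0399 gf 50.0 F [ 0.2  0.3 -2.1]
 21.8 [0.4711 0.1516 0.036 ] op 0.0396 gf 50.0 F [-0.6 -0.2 -1. ]
 22.1 [0.4621 0.1515 0.036 ] op 0.0395 gf 50.0 F [-0.6 -0.7 -1.7]
 22.5 [0.4531 0.1514 0.0361] op 0.0396 gf 50.0 F [-0.5  0.6 -0.9]
```

Run:
```python
from h import *
o=get_obs()["eef_pos"]; line_to([o[0],o[1],.22],vel=.2)
i=0;dz=.039; a=TIPS[i]-.065*RX; k=best([*a,.22],RY); goto([*a,.22],R_(k)); line_to([*a,.186-dz],vel=.15); st("pre")
pic,d=capture("scene"); cv2.imwrite("pics/s4.png",cv2.resize(pic[120:270,250:450],None,fx=4,fy=4,interpolation=cv2.INTER_CUBIC))
```

```text
pre 25.1 [ 0.5276 -0.049   0.1478] op 0.0395 gf 50.0 F [ 0.3 -0.  -1.1]
```

View pics/s4.png

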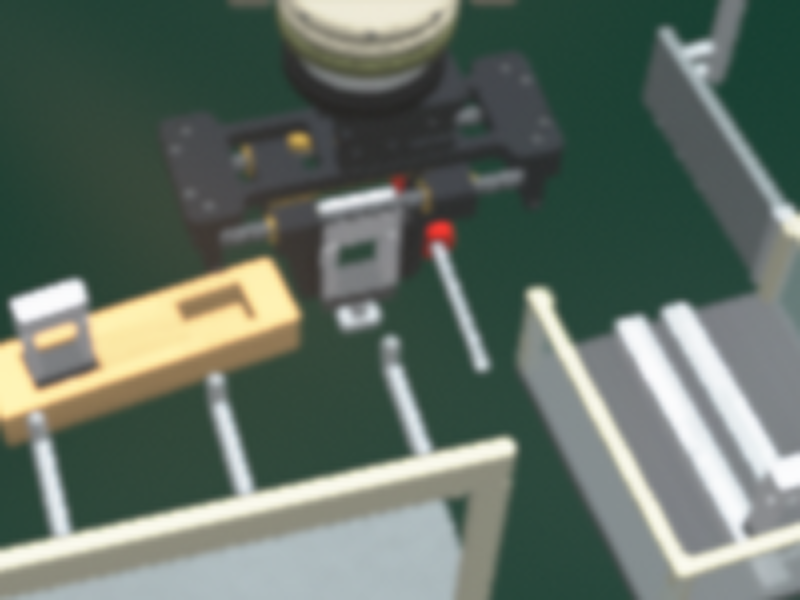

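The dog is held upright with its eye at (355,255), facing hook0's tip at (390,345).

```bash
cat >> h.py <<'E'
def insert(i,dz=.039):
    b=TIPS[i]+.027*RX; line_to([*b,.186-dz],vel=.08); st("over")
    for z in np.arange(.180,.1619,-.002):
        line_to([*b,z-dz],vel=.04)
        if get_obs()["wrist_force"][2]>4: break   # bar rests on the hook
    st("down"); command_gripper(.06); line_to([*b,.29],vel=.2); st("clear")
E
python3 - <<'E'
from h import *
insert(0)
o=get_obs()["eef_pos"]; goto([.42,.05,.29],get_obs()["orientation"])
print("rack");bars(h=.182,box=(265,195,455,260)); print("slot"); bars(); print("carrier"); bars(h=.089,box=(285,280,400,345))
pic,d=capture("scene"); cv2.imwrite("pics/s5.png",cv2.resize(pic[170:320,180:400],None,fx=3.5,fy=3.5,interpolation=cv2.INTER_CUBIC))
E
```

```text
over 26.4 [ 0.6188 -0.0555  0.1471] op 0.0397 gf 50.0 F [-1.   0.  -1.6]
down 29.0 [ 0.6195 -0.0557  0.1251] op 0.0398 gf 50.0 F [-5.1  1.1 12.6]
clear 30.4 [ 0.6187 -0.0555  0.2887] op 0.0602 gf 0.0 F [ 0.5  1.6 -0.6]
rack
51 [ 0.6588 -0.1382] ((0.6585724949836731, -0.13857285678386688), (0.04646690934896469, 0.008218316361308098), 89.8725357055664) z 0.17588337613060562
156 [ 0.6192 -0.0539] ((0.6190747022628784, -0.05383799225091934), (0.039050087332725525, 0.016037002205848694), 86.49089813232422) z 0.18046644395553563
slot
135 [0.6839 0.1536] ((0.6840434074401855, 0.15403182804584503), (0.037507276982069016, 0.015509188175201416), 89.87562561035156) z 0.09229825602161723
carrier
136 [ 0.4422 -0.201 ] ((0.44233953952789307, -0.20054103434085846), (0.01472996361553669, 0.040217891335487366), 0.034526318311691284) z 0.08782388281070921
```

View pics/s5.png

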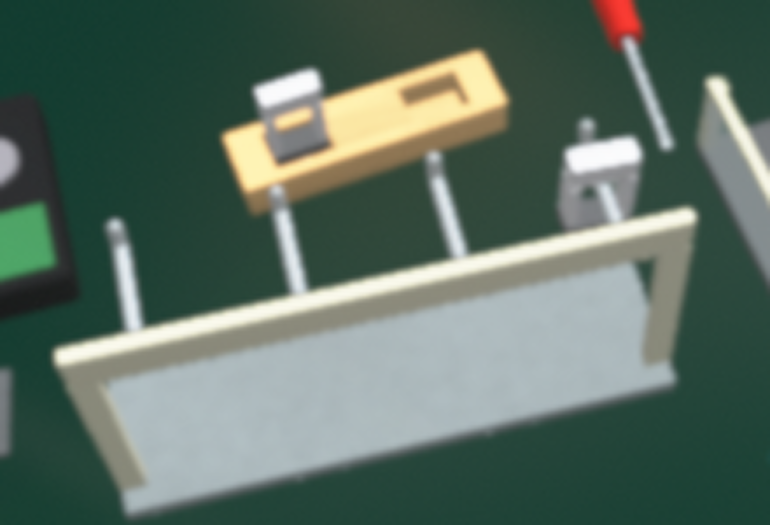

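dog_a hangs on hook0, seen at (600,180) in the crop. The rear dog is next.

```bash
cat >> h.py <<'E'
def take(x,y,z,yaw):
    k=best([x,y,z],yaw); command_gripper(.06); goto([x,y,.20],R_(k)); line_to([x,y,z],vel=.15); command_gripper(0,50); st("gripped")
def lost(): return get_obs()["opening"]<.037
def carry(i,dz=.039):
    o=get_obs()["eef_pos"]; line_to([o[0],o[1],.22],vel=.2)
    a=TIPS[i]-.065*RX; goto([*a,.22],R_(best([*a,.22],RY))); line_to([*a,.186-dz],vel=.15); st("pre")
E
python3 - <<'E'
from h import *
x,y=.684,.1538; take(x,y,.036,FY)
while x>.455 and not lost():
    x-=.023; y-=.00025; line_to([x,y,.036],vel=.05)
st("slid")
if lost(): raise SystemExit("slipped")
carry(1)
if not lost(): insert(1)
goto([.42,.05,.29],get_obs()["orientation"])
print("rack");bars(h=.182,box=(265,195,455,260)); print("slot"); bars(); print("carrier"); bars(h=.089,box=(285,280,400,345))
E
```

```text
gripped 34.6 [0.6842 0.1537 0.0365] op 0.0393 gf 50.0 F [-0.1 -1.   3.2]
slid 40.7 [0.4542 0.1513 0.0361] op 0.0396 gf 50.0 F [ 0.3  0.2 -1.8]
pre 43.5 [ 0.5218 -0.1387  0.1478] op 0.0393 gf 50.0 F [-0.3 -0.1 -1.8]
over 44.8 [ 0.6129 -0.1451  0.1471] op 0.0394 gf 50.0 F [ 0.1 -0.8 -1.9]
down 47.4 [ 0.6135 -0.1452  0.1251] op 0.0394 gf 50.0 F [-4.6  1.3 12.9]
clear 48.8 [ 0.6128 -0.145   0.2887] op 0.0596 gf 0.0 F [-0.   1.   0.3]
rack
52 [ 0.6645 -0.0528] ((0.6643872857093811, -0.05255936458706856), (0.04445934668183327, 0.007940905168652534), 85.99154663085938) z 0.17610134382472967
156 [ 0.6192 -0.0541] ((0.6190747022628784, -0.05383799225091934), (0.039050087332725525, 0.016037002205848694), 86.49089813232422) z 0.180775064781314
157 [ 0.6134 -0.1428] ((0.6135879755020142, -0.14245067536830902), (0.0381900891661644, 0.0162647794932127), 89.67713928222656) z 0.1804633983466458
slot
carrier
140 [ 0.4534 -0.1995] ((0.45350778102874756, -0.19960910081863403), (0.015423912554979324, 0.039373673498630524), 3.8110883235931396) z 0.08835475031960008
```

Run:
```python
from h import *
b=bars(h=.089,box=(265,270,420,360))[0]
take(b[0],b[1],.037,4.0)
carry(2,.034)
if not lost(): insert(2,.034)
goto([.40,.05,.29],get_obs()["orientation"])
bars(h=.182,box=(265,195,455,260))
pic,d=capture("scene"); cv2.imwrite("pics/s6.png",pic); pic,d=capture("top"); cv2.imwrite("pics/t6.png",pic)
```

```text
140 [ 0.4535 -0.1995] ((0.45350778102874756, -0.19960910081863403), (0.015423912554979324, 0.039373673498630524), 3.8110883235931396) z 0.08767361823879738
gripped 53.0 [ 0.4537 -0.1997  0.0374] op 0.0396 gf 50.0 F [-0.3 -0.2  4.7]
pre 55.1 [ 0.5153 -0.2285  0.1528] op 0.0397 gf 50.0 F [-0.1  0.4 -1.4]
over 56.4 [ 0.6069 -0.2346  0.1521] op 0.0394 gf 50.0 F [-0.1 -0.9 -1.9]
down 58.9 [ 0.6075 -0.2348  0.1301] op 0.0397 gf 50.0 F [-3.9  1.5 12.4]
clear 60.4 [ 0.6069 -0.2344  0.2887] op 0.0595 gf 0.0 F [-1.1 -0.7 -0.3]
55 [ 0.6566 -0.1707] ((0.6564490795135498, -0.1708664894104004), (0.05046244338154793, 0.008211501874029636), 89.87397003173828) z 0.17561140513168833
49 [ 0.6521 -0.2353] ((0.6518149971961975, -0.2351788580417633), (0.05063915252685547, 0.007960577495396137), 84.0569839477539) z 0.17534276821713773
155 [ 0.6192 -0.0541] ((0.6190747022628784, -0.05383799225091934), (0.039050087332725525, 0.016037002205848694), 86.49089813232422) z 0.18106527354587396
157 [ 0.6134 -0.1428] ((0.6135879755020142, -0.14245067536830902), (0.0381900891661644, 0.0162647794932127), 89.67713928222656) z 0.18080689587974158
155 [ 0.6069 -0.2329] ((0.6072317957878113, -0.23268255591392517), (0.03810134530067444, 0.01617816835641861), 89.10062408447266) z 0.18049102062520794
```

View pics/s6.png

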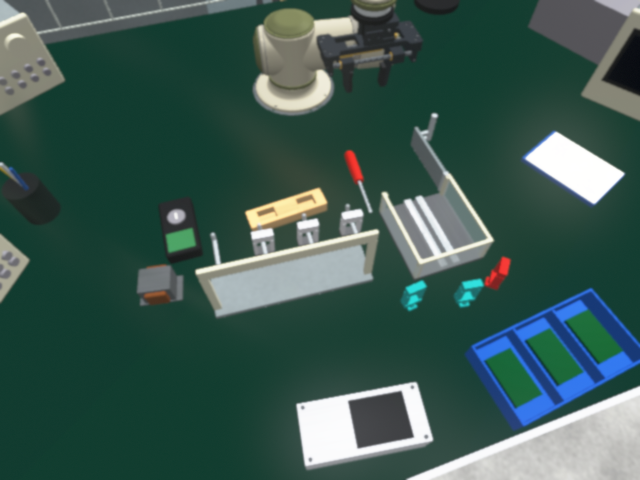

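The three dogs hang on hook0 to hook2 at (352,222), (308,232) and (263,242), and both the slot and the carrier are empty. The last move is shutting the door.

Run:
```python
from h import *
import h
p=90; command_gripper(.05)
goto([*handle(p),.22],R_(tyaw(p))); line_to([*handle(p),.091],vel=.15)
command_gripper(0,8); st("grip")
swing(p,3,0); st("3deg")
h.HINGE=np.array([.507,.235])
for q in(2,1,0,-1,-2,-3):
    line_to([*handle(q),.091],R_(tyaw(q)),vel=.03); o=st(q)
    if o["wrist_force"][0]<-10: break
command_gripper(.05); q=get_obs()["eef_pos"]; line_to([q[0],q[1],.22],vel=.2); goto([.36,.2,.3],get_obs()["orientation"]); st()
pic,d=capture("top"); cv2.imwrite("pics/t7.png",cv2.resize(pic[180:340,140:380],None,fx=3.3,fy=3.3,interpolation=cv2.INTER_CUBIC))
P=cloud("top",d); z=P[...,2]; m=(z>.108)&(z<.13); m[:270]=0;m[315:]=0;m[:,:195]=0;m[:,255:]=0
vu=np.argwhere(m); print("handle",len(vu),plane("top",vu.mean(0)[::-1],.122),"expected",handle(0))
```

```text
grip 64.7 [0.3607 0.2654 0.0911] op 0.0136 gf 8.0 F [-0.  -0.   0.2]
3deg 68.9 [0.4684 0.0908 0.0906] op 0.0136 gf 8.0 F [-2.8 -8.3  1.5]
2 69.1 [0.4716 0.09   0.0906] op 0.0137 gf 8.0 F [ -2.2 -10.3  -0.4]
1 69.4 [0.4741 0.0894 0.0906] op 0.0137 gf 8.0 F [ -2.7 -10.8   0.3]
0 69.6 [0.4767 0.0888 0.0906] op 0.0137 gf 8.0 F [ -1.7 -11.3   0.9]
-1 69.9 [0.479  0.0884 0.0906] op 0.0137 gf 8.0 F [ -2.8 -10.2   0.9]
-2 70.1 [0.4792 0.0887 0.0903] op 0.0136 gf 8.0 F [-11.7  -6.8   6. ]
 72.4 [0.3605 0.1996 0.299 ] op 0.0503 gf 0.0 F [0.8 0.3 0. ]
handle 40 [[0.4765 0.0891 0.122 ]] expected [0.4766 0.0897]
```

View pics/t7.png

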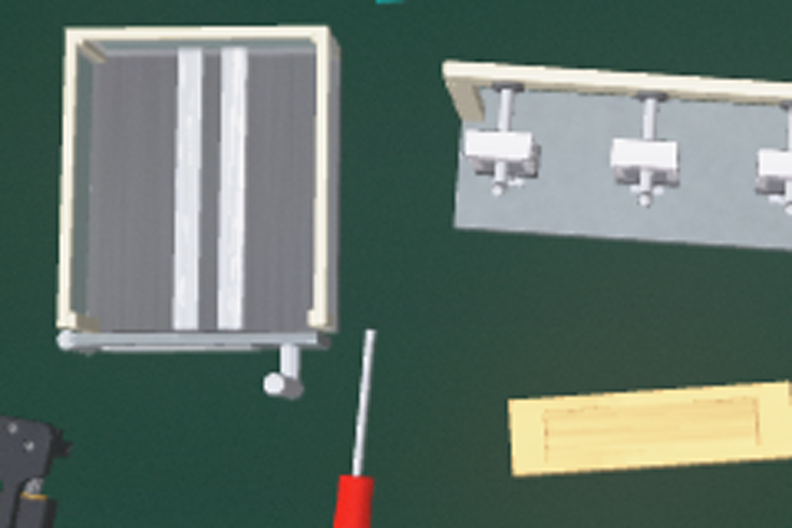

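The door is flat against the front (panel from (65,340) to (328,340)) and reached its stop. The dogs are hanging, and the robot is clear.

```bash
python3 -c "
from cell import *
dwell(0.5); print(close_job())"
```

```text
the job is handed in; nothing more can be done
None
```

I handed the job in at about 73 s: all three clamp dogs that were there hang one each on hook0 to hook2, the guard door is shut against its stop, and the arm never touched the meter, transformer or screwdriver.

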